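# Zero a disposer's grinding head and back it off three clicks

## Task

Set the grinding gap of the waste-disposer head bolted to the board: turn its black fluted ring clockwise (seen from above) until you feel the burrs touch and stop it, without wringing it tight, then back it off by three clicks and let go. Leave the other things on the board where they are.

Things in the scene. Friction and masses are not known exactly. Their poses are not given: they have to be found in the camera images.
- head: grinding head of a waste disposer: squat upright aluminium drum fixed to the board; flange 156 mm across, 13 mm high; drum 124 mm across, its top shoulder 100 mm above the board. Origin: centre of its underside, z up along the ring's axis; a pointer block sits on its shoulder at +x. Twelve fine marks, 30 degrees apart, lie on the shoulder.
- ring_top (a point): centre of the adjustment ring's top face, on its vertical turning axis, 150 mm above the board; turns with it. The ring is a black fluted cylinder 60 mm across, from 108 to 150 mm above the board, grippable across its diameter from above at any yaw. Below it is its steel flange, 92 mm across, from 100 to 108 mm, with a raised index (top at 112 mm) at the point's +x.
- ring (a joint): turn of the ring, rad; grows clockwise seen from above (closing). Its zero means nothing: where the burrs touch is hidden, differs each time, 1.0 to 2.9 rad clockwise of the start, and can only be felt. It clicks every 30 degrees (0.524 rad): passing over takes about 0.3 N m, then it pulls itself into the next click position and stays there when let go.
- burrs (a point): point on the ring's axis, 70 mm above the board: the hidden burrs. When they touch, the ring stops dead about 3 degrees past a click position: 0.5 N m or more is surely the touch; above 2.7 N m harms them (fingers gripping at 40 N slip before). The click position to which it settles when let go there is click 0; three clicks back is the third one counter-clockwise (90 degrees).
- canister: blue plastic water-filter canister standing upright, 104 mm across its wide cap, 152 mm tall; origin at the centre of its underside. A bystander.
- wrench: steel wrench lying flat, 200 mm long along its x axis. A bystander.
- driver: screwdriver lying flat, 190 mm long along its x axis. A bystander.
- tumbler: open apricot plastic tumbler standing upright, 76 mm across the rim, 110 mm tall; origin at the centre of its underside. A bystander.
- elbow: white plastic drain elbow lying flat, about 120 by 90 mm, 42 mm tall. A bystander.
- jar: closed clear jar standing upright, 70 mm across, 90 mm tall; origin at the centre of its underside. A bystander.

How it is judged:
On the way:
1. the ring is turned clockwise until the burrs press on each other (about 0.35 N m of turning effort at the stop) (contact force between ring_c2 and sleeve_c0 above 8 N), for 0.1 s.
At the end, for the whole second after the job is handed in: the ring rests three clicks (90 degrees) counter-clockwise of the click position at the burrs' touch, within 0.2 rad, still and let go (x of sleeve_c0 in the frame of ring_top between -0.0205 and -0.0033 m and y of sleeve_c0 in the frame of ring_top below -0.03 m and velocity of joint ring between -0.1 and 0.1 rad/s and contact force between the fingers and anything else below 0.2 N).
It fails at once if the burrs are wrung together with more than about 2.7 N m (60 N between the inner stops) (contact force between ring_c2 and sleeve_c0 above 60 N).
It fails at once if a bystander is moved more than 30 mm (distance of any of canister, wrench, driver, tumbler, elbow, jar from where it was at the start of the episode above 0.03 m).
It also fails if it takes over 67 s, if anything falls off the work surface, if the arm or the gripper's body presses on something with over 40 N, if the wrist force passes 120 N, or if a joint passes its speed limit or range.

## Robot

A 7-joint arm with a two-finger parallel gripper is mounted at the origin on the work surface. World frame = base frame: x ahead of the robot, y to its left, z up, the work surface at z = 0. Lengths are in m, angles in rad, forces in N, time in s.
With the tool pointing down it reaches from about 0.4 to 0.85 m from the base axis. Payload 6.9 kg.
Tool frame: the origin (TCP) lies midway between the tips of the shut fingers; the grasp point (between the pads) lies behind it (ctrl.pinch_z is the z of the grasp point in the tool frame, in m); z points along the fingers, y is the line along which they close (so a half turn about z gives the same grasp; the last joint's range is limited). The gripper opens to 85 mm and grips with 20 to 120 N. Pads are 22 mm wide; open, the fingers measure 114 mm over their backs; the gripper's body (76 mm by 85 mm) begins 54 mm behind the grasp point. The pads swing forward as they close: fully open they stand 13 mm farther back than shut.
Start: joints at [-1.036, 0.507, -0.238, 1.5, 0.126, 1.149, -0.155], TCP at [0.26, 0.568, 0.231] pointing down, gripper open.
Joint ranges: [-3.08, 3.08], [-0.24, 2.05], [-1.43, 1.35], [0, 2.5], [-1.52, 4.66], [0.17, 1.96], [-2.89, 2.89]. Speed limits (rad/s): [2.39, 2.39, 3.14, 3.14, 3.14, 3.14, 3.14].

## Interface

Orientations are given as a unit quaternion [w, x, y, z].
In Python, from station import ctrl, get_state, vision, ticket, models gives the robot as it stands. Calls block until the motion is done:
- ctrl.movep(position, orientation): joint-space move of the TCP to a pose.
- ctrl.movel(position, frame=None, max_speed=0.15): straight line of the TCP; frame=None keeps the orientation; max_speed is the mean speed in m/s.
- ctrl.set_joints(angles): joint-space move.
- ctrl.ungrasp() and ctrl.close_gripper(force=None): open the fingers fully, or close them until they stop; force is the grip in N (None keeps the last).
- ctrl.pause(seconds).
- ctrl.ik(position, orientation): joint angles nearest the present ones, or None.
- get_state(): the state.
- vision.grab_frame(name): name is "scene" or "top"; returns (picture, depth): 480x640x3 uint8, blue, green, red; 480x640 float32, m along the optical axis (not along the pixel's ray), 0 where there is no reading.
- vision.camera_info(name): a dict with "mtx" (3x3 intrinsics, pixels), "R" (3x3) and "t" (3): a world point X has camera coordinates R X + t. Camera axes: x right, y down, z forward; pixel columns grow to the right and rows downward; lengths in m; the calibration is good to about 2 mm. A picture is of the moment at which its call begins. camera_info takes no time and is no camera call.
A pose or a line that the arm cannot do raises ctrl.Unreachable and nothing moves.
- ticket.close_job(): hands the job in; it is judged then, once.
Trained networks look in the newest picture that a camera, given by its name, has taken for a name from the list of things; names that differ only in an ending like _2 or _b are one class to them, and where a whole thing is asked for, a point or a joint stands for the part that bears it (a point fixed in the world has none). Each returns a list of dicts, best first, with "p" (0 to 1); they miss things now and then, are a little off and sometimes report something else, mostly with a low value. They report only what shows in the picture. A call takes as long as a camera call.
- models.recognise(camera, target): "point" ([column, row] in pixels, amid what is visible of it).
- models.masks_of(camera, target): "mask" (480x640 bool, what is visible of it) and "point" ([column, row] in pixels, amid what is visible of it).
The state is a dict: "time": time; "qpos": joint angles; "qd": joint speeds; "tau": joint torques, N m; "tcp_pos": TCP position; "eef_rot": TCP orientation; "contact_force": force on the tool from outside, world axes, zero at the start; "wrist_torque": the same for the moment, N m; "width": finger opening in m; "gripper_force": force on a finger pad.
Only numpy, scipy, OpenCV 4.12 (cv2) and the standard library are available. Lean on these libraries where they do the work, as an engineer would, in place of code of your own. Each camera call takes 0.05 s, during which the arm holds its last target. There are 200 camera calls.

## Working session

There is one attempt and no reset: what is moved stays moved. The work goes in short steps, each a Python script; the robot and the scene stay as the last script left them, time stands still between calls to the robot, and variables do not carry over. Pictures are saved under pics/ and viewed, at most 10 in all, crops included, and the job is handed in when it is done.

```bash
mkdir -p pics
cat > h.py <<'E'
import numpy as np, cv2
from station import ctrl, get_state, vision, ticket, models
def world(cam,uv,d):
    i=vision.camera_info(cam); c=np.linalg.inv(i["mtx"])@np.array([uv[0],uv[1],1.])*d
    return np.array(i["R"]).T@(c-np.array(i["t"]))
def cloud(cam,depth,mask):
    i=vision.camera_info(cam); v,u=np.nonzero(mask&(depth>0)); d=depth[v,u]
    c=np.linalg.inv(i["mtx"])@np.array([u*d,v*d,d])
    return (np.array(i["R"]).T@(c-np.array(i["t"])[:,None])).T
E
python3 - <<'E'
from h import *
s=get_state(); print(s, ctrl.pinch_z)
for cam in ("top","scene"):
    im,d=vision.grab_frame(cam); cv2.imwrite(f"pics/{cam}0.png",im)
    for t in ("ring_top","head","canister","tumbler","jar"):
        for m in models.masks_of(cam,t)[:2]:
            P=cloud(cam,d,m["mask"]); print(cam,t,m["p"],m["point"],len(P),np.median(P,0).round(3),np.percentile(P[:,2],98).round(3))
            if t=="ring_top":
                Q=P[abs(P[:,2]-.150)<.006]
                if len(Q)>20: print("  top",len(Q),Q.mean(0),cv2.minEnclosingCircle(Q[:,:2].astype(np.float32)))
E
```

```text
{'time': 0.0, 'qpos': array([-1.03550353,  0.50836234, -0.23752541,  1.50112338,  0.12569627,
        1.14889139, -0.1548038 ]), 'qd': array([ 0.00039228, -0.00055641,  0.00058583,  0.00197314, -0.00020918,
        0.00038695, -0.00104106]), 'tau': array([-7.22930963e-04, -6.20603228e+01, -2.18663022e+00, -2.49656832e+01,
        1.26656354e-02,  1.22252572e-02,  4.92735717e-05]), 'tcp_pos': array([0.26028898, 0.56767515, 0.23041773]), 'eef_rot': array([-1.79107206e-04,  2.13240535e-01,  9.76999318e-01, -8.79647253e-04]), 'contact_force': array([ 1.7169802 , -0.17423601, -0.10619578]), 'wrist_torque': array([-0.01265774,  0.03305555,  0.00708979]), 'gripper_force': 0.0, 'width': 0.0852462592480493} -0.0187
top ring_top 0.69 [204.2, 235.1] 1914 [0.573 0.202 0.145] 0.154
  top 965 [0.577486   0.20938248 0.15074414] ((0.5781062245368958, 0.2105623483657837), 0.031871192157268524)
top head 0.79 [215.2, 242.7] 5079 [0.566 0.193 0.1  ] 0.153
top head 0.68 [399.0, 275.8] 2930 [ 0.51  -0.138  0.15 ] 0.155
top canister 0.85 [400.5, 274.6] 2988 [ 0.509 -0.138  0.15 ] 0.155
top canister 0.73 [214.5, 241.2] 5167 [0.566 0.193 0.1  ] 0.153
top tumbler 0.92 [171.7, 153.3] 1759 [0.747 0.303 0.071] 0.113
top jar 0.73 [484.6, 324.3] 1465 [ 0.432 -0.297  0.089] 0.093
scene ring_top 0.93 [410.1, 198.8] 1060 [0.59  0.198 0.127] 0.155
  top 402 [0.58111043 0.20717324 0.15068108] ((0.5793454647064209, 0.20960038900375366), 0.033453259617090225)
scene head 0.97 [408.6, 219.1] 3241 [0.605 0.183 0.09 ] 0.153
scene head 0.72 [290.1, 214.5] 433 [ 0.372 -0.02   0.008] 0.013
scene canister 0.76 [275.5, 252.8] 2479 [ 0.535 -0.15   0.145] 0.155
scene tumbler 0.67 [478.2, 238.0] 1336 [0.745 0.286 0.075] 0.113
scene jar 0.72 [196.0, 277.7] 1097 [ 0.452 -0.314  0.07 ] 0.095
```

View pics/top0.png

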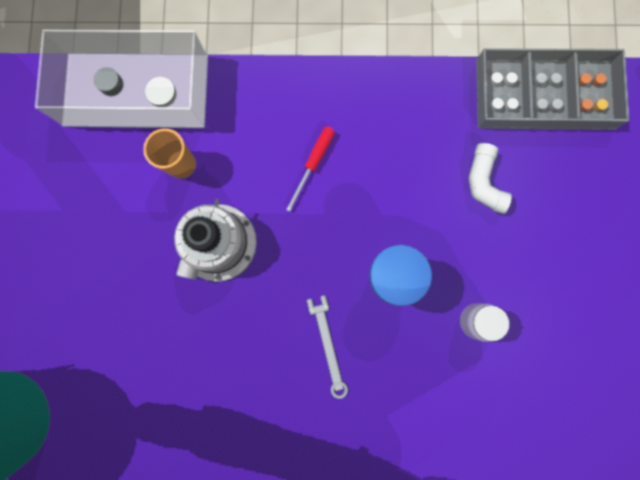

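View pics/scene0.png

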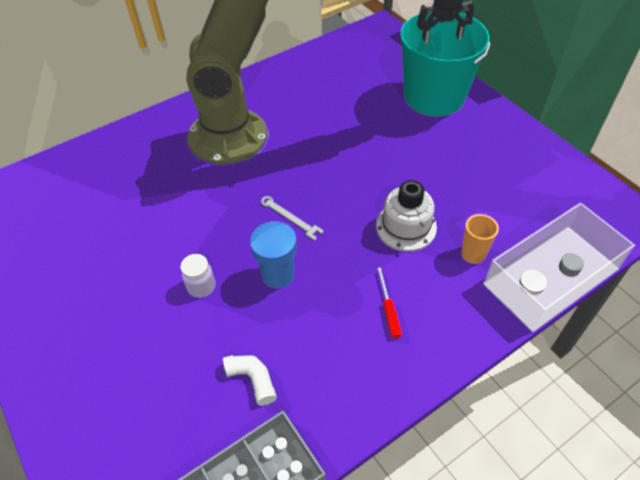

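The top view shows the head with the ring at about (202,235) and clear space around it. The scene view shows the gripper standing over or in a teal bucket, so I go straight up first. My plan is to grip with joint 7 near its lower end, so the whole clockwise travel fits in one grasp.

Run:
```python
from h import *
s=get_state(); p=s["tcp_pos"]
ctrl.movel([p[0],p[1],0.42])
C=np.array([.5785,.2100]); z0=.134-.0187
q=np.array(ctrl.ik([*C,.28],[0,.2132,.977,0])); print(q)
q[6]=-2.7
ctrl.set_joints(q); s=get_state(); print(s["time"],s["tcp_pos"],s["eef_rot"],s["qpos"].round(3))
im,d=vision.grab_frame("top"); cv2.imwrite("pics/top1.png",im)
print(ctrl.ik([*C,z0],s["eef_rot"]))
```

```text
[-0.31977389  0.45516313 -0.11058221  1.44610948  0.05126243  1.24313539
  0.70540794]
4.2083 [0.57828631 0.21085666 0.28013174] [-2.81406685e-04  9.40797660e-01 -3.38968553e-01 -6.50641680e-05] [-0.32   0.455 -0.111  1.446  0.051  1.243 -2.699]
[-0.32389418  0.59613132 -0.10321131  1.68033868  0.07518164  0.86870285
 -2.72042576]
```

Run:
```python
from h import *
s=get_state()
ctrl.movel([.5785,.2100,.17],max_speed=.1); ctrl.movel([.5785,.2100,.1153],max_speed=.04)
s=get_state(); print(s["time"],s["tcp_pos"],s["contact_force"],s["wrist_torque"])
ctrl.close_gripper(40); s=get_state()
print(s["time"],s["tcp_pos"],s["contact_force"],s["wrist_torque"],s["width"],s["gripper_force"],s["qpos"].round(3),s["tau"].round(2))
q=s["qpos"].copy(); 
for i in range(4):
    q[6]+=.05; ctrl.set_joints(q); s=get_state(); print(s["time"],s["qpos"][6].round(3),s["wrist_torque"].round(3),s["contact_force"].round(1),s["tau"][6].round(3),s["width"])
```

```text
7.025 [0.57865129 0.21006284 0.11557657] [-0.27604912 -0.3466833   0.00082983] [-0.02771746 -0.02852706  0.05026164]
7.3917 [0.57789531 0.20918606 0.11573243] [-3.38114807 -3.04968534  4.69577228] [-0.38939453  0.5648103   0.17055809] 0.05897109621057116 42.60931313037872 [-0.324  0.595 -0.103  1.681  0.076  0.871 -2.723] [ -0.66 -61.3   -0.95 -21.86  -0.25  -1.26  -0.14]
7.6417 -2.674 [ 0.1   -0.055  0.188] [-0.2 -0.2  0.2] 0.102 0.059237858749650145
7.8917 -2.625 [ 0.123 -0.016 -0.108] [-1.8 -0.7  1. ] 0.317 0.05884261896631567
8.1417 -2.575 [ 0.146 -0.005 -0.066] [-1.4 -0.5  1.5] 0.316 0.05906492135414707
8.3917 -2.525 [ 0.199 -0.02  -0.043] [-1.5 -0.4  1.1] 0.299 0.0591626517811016
```

Run:
```python
from h import *
s=get_state(); q=s["qpos"].copy(); q[6]=-2.523
n=0
while q[6]<.45:
    q[6]+=.04; ctrl.set_joints(q); s=get_state()
    w=s["wrist_torque"][2]
    print(s["time"].__round__(2),q[6].round(3),(q[6]-s["qpos"][6]).round(4),w.round(3),s["tau"][6].round(3),np.linalg.norm(s["contact_force"]).round(1))
    if abs(w)>.5 or abs(s["tau"][6])>.75: break
```

```text
8.64 -2.483 0.0021 0.088 0.124 1.1
8.89 -2.443 0.002 0.16 0.052 0.9
9.14 -2.403 0.0019 0.099 0.061 1.4
9.39 -2.363 0.0019 0.151 0.031 1.3
9.64 -2.323 0.0019 0.201 0.009 1.2
9.89 -2.283 0.0019 0.265 -0.011 1.5
10.14 -2.243 0.002 0.226 -0.029 0.9
10.39 -2.203 0.0019 0.212 -0.043 1.8
10.64 -2.163 0.002 0.255 -0.055 1.5
10.89 -2.123 0.002 0.218 -0.024 2.9
11.14 -2.083 0.0022 -0.037 0.235 3.5
11.39 -2.043 0.0021 -0.014 0.222 2.8
11.64 -2.003 0.0021 -0.172 0.344 3.4
11.89 -1.963 0.002 0.052 0.203 3.2
12.14 -1.923 0.0019 0.12 0.119 3.7
12.39 -1.883 0.0019 0.142 0.054 4.2
12.64 -1.843 0.0019 0.225 0.028 4.8
12.89 -1.803 0.0019 -0.122 0.24 4.8
13.14 -1.763 0.0029 -0.916 0.984 6.5
```

Run:
```python
from h import *
s=get_state(); print(s["contact_force"],s["wrist_torque"],s["tau"].round(2),s["tcp_pos"],s["qpos"].round(3),s["eef_rot"].round(4))
a,_=vision.grab_frame("top"); b,_=vision.grab_frame("scene")
a=cv2.resize(a[190:290,160:290],(520,400),interpolation=cv2.INTER_CUBIC)
b=cv2.resize(b[120:260,340:480],(400,400),interpolation=cv2.INTER_CUBIC)
o=cv2.imread("pics/top0.png")[190:290,160:290]; o=cv2.resize(o,(260,200),interpolation=cv2.INTER_CUBIC)
b=cv2.resize(b,(280,280))
W=np.zeros((500,800,3),np.uint8); W[:400,:520]=a; W[:280,520:]=b; W[290:490,530:790]=o
cv2.imwrite("pics/c2.png",W)
```

```text
[ 0.51562901  6.45513002 -0.0207019 ] [ 1.2303312  -0.06477238 -0.91644739] [  2.5  -64.09   1.97 -19.48   1.9    1.1    0.98] [0.57818728 0.20960985 0.11585722] [-0.324  0.595 -0.103  1.68   0.075  0.87  -1.766] [ 0.000e+00  9.914e-01  1.309e-01 -3.000e-04]
```

View pics/c2.png

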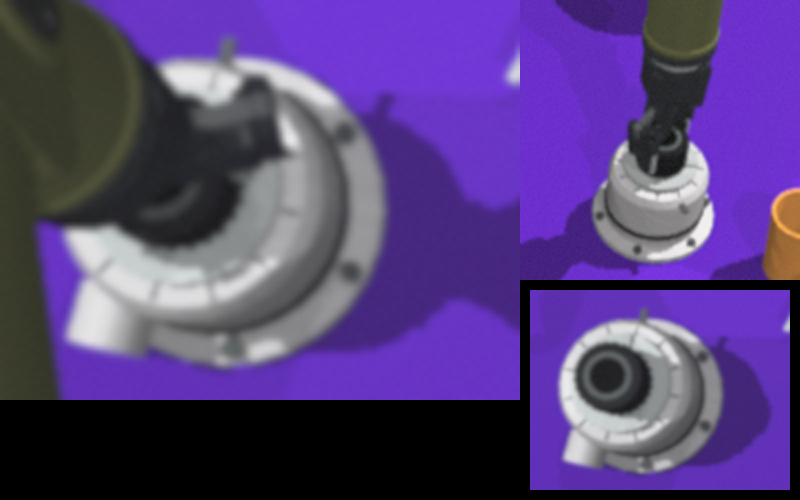

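The resistance came at 0.9 rad, which is earlier than the 1.0 rad minimum and out of phase with the clicks. A finger may be fouling something, possibly the pointer block near crop pixel (285,140). I'll measure its height before going on.

Run:
```python
from h import *
C=np.array([.5785,.2100])
for cam in ("top","scene"):
    im,d=vision.grab_frame(cam)
    P=cloud(cam,d,np.ones((480,640),bool)); v,u=np.nonzero(d>0); g=im[v,u].astype(int)
    r=np.hypot(*(P[:,:2]-C).T); az=np.degrees(np.arctan2(P[:,1]-C[1],P[:,0]-C[0]))
    lum=g.sum(1)/3
    k=(r>.038)&(r<.064)&(P[:,2]>.104)&(P[:,2]<.16)
    print(cam,k.sum())
    for a in range(-180,180,10):
        m=k&(az>=a)&(az<a+10)
        if m.sum()>1: print(a,m.sum(),"z",np.percentile(P[m,2],[10,50,90]).round(3),"r",np.percentile(r[m],[10,90]).round(3),"lum",np.percentile(lum[m],[10,50,90]).round())
o=cv2.imread("pics/top0.png")[200:275,165:265]; cv2.imwrite("pics/o.png",cv2.resize(o,(800,600),interpolation=cv2.INTER_CUBIC))
```

```text
top 347
-180 17 z [0.107 0.109 0.111] r [0.04  0.045] lum [194. 206. 214.]
-170 18 z [0.107 0.109 0.111] r [0.039 0.046] lum [158. 187. 206.]
-160 21 z [0.106 0.108 0.111] r [0.039 0.045] lum [141. 145. 156.]
-150 17 z [0.106 0.108 0.11 ] r [0.04  0.045] lum [140. 148. 162.]
-140 21 z [0.106 0.109 0.11 ] r [0.039 0.045] lum [135. 139. 141.]
-130 19 z [0.107 0.109 0.111] r [0.038 0.045] lum [138. 140. 142.]
-120 18 z [0.106 0.108 0.11 ] r [0.039 0.045] lum [142. 145. 149.]
-110 19 z [0.107 0.11  0.111] r [0.039 0.045] lum [142. 149. 152.]
-100 18 z [0.107 0.109 0.11 ] r [0.039 0.045] lum [143. 150. 152.]
-90 25 z [0.107 0.109 0.149] r [0.039 0.044] lum [ 44. 145. 152.]
-80 8 z [0.107 0.108 0.109] r [0.039 0.045] lum [ 90. 120. 136.]
-30 7 z [0.106 0.109 0.11 ] r [0.041 0.047] lum [186. 203. 221.]
-20 13 z [0.107 0.11  0.111] r [0.04  0.044] lum [164. 200. 210.]
-10 10 z [0.107 0.109 0.11 ] r [0.042 0.045] lum [181. 208. 222.]
0 5 z [0.106 0.108 0.11 ] r [0.044 0.049] lum [164. 201. 225.]
120 18 z [0.107 0.108 0.109] r [0.04  0.046] lum [166. 200. 217.]
130 19 z [0.107 0.109 0.11 ] r [
[... 1312 characters left out ...]
0.106 0.109 0.113] r [0.039 0.053] lum [157. 190. 210.]
-10 12 z [0.105 0.108 0.11 ] r [0.038 0.046] lum [175. 200. 210.]
0 13 z [0.107 0.108 0.112] r [0.039 0.046] lum [179. 196. 209.]
10 11 z [0.105 0.109 0.112] r [0.038 0.056] lum [200. 210. 216.]
20 6 z [0.105 0.108 0.11 ] r [0.039 0.048] lum [206. 210. 219.]
30 10 z [0.106 0.109 0.112] r [0.04  0.045] lum [179. 210. 215.]
40 7 z [0.111 0.112 0.115] r [0.039 0.044] lum [181. 196. 205.]
50 4 z [0.106 0.108 0.111] r [0.04  0.046] lum [208. 210. 219.]
60 10 z [0.107 0.108 0.111] r [0.039 0.045] lum [210. 212. 220.]
70 7 z [0.106 0.108 0.112] r [0.039 0.046] lum [178. 209. 221.]
80 2 z [0.113 0.13  0.147] r [0.039 0.043] lum [134. 168. 202.]
```

View pics/o.png

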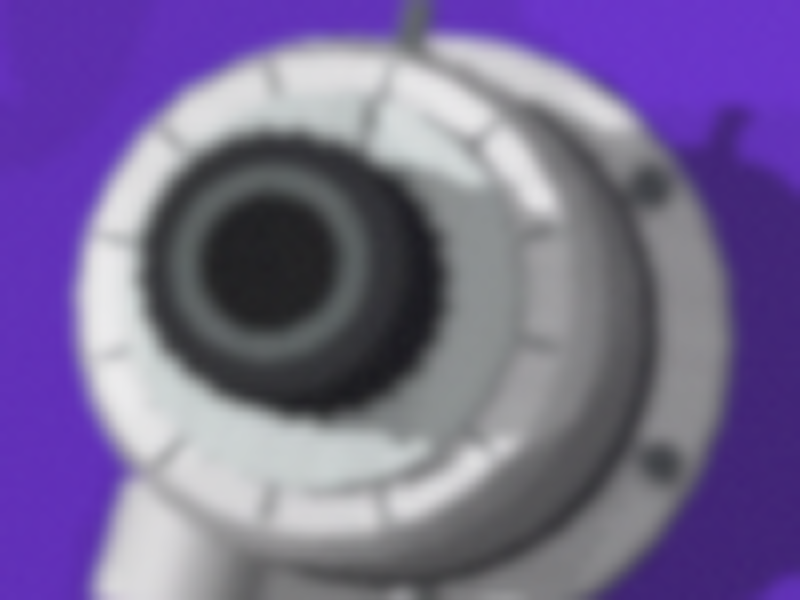

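The top crop shows the start index at about (375,125), aligned with a shoulder mark. I see no clear obstacle at finger height. To settle it I'll release, look at where the index rests, then re-grip at another yaw and slightly higher and feel again.

Run:
```python
from h import *
ctrl.ungrasp(); s=get_state(); print(s["time"],s["width"])
p=s["tcp_pos"]; ctrl.movel([.5785,.2100,.30],max_speed=.15)
s=get_state(); print(s["time"],s["qpos"].round(3),s["contact_force"],s["wrist_torque"])
a,_=vision.grab_frame("top"); b,_=vision.grab_frame("scene")
a=cv2.resize(a[200:275,165:265],(600,450),interpolation=cv2.INTER_CUBIC)
b=cv2.resize(b[165:245,370:450],(200,200),interpolation=cv2.INTER_CUBIC)
W=np.zeros((450,800,3),np.uint8); W[:,:600]=a; W[:200,600:]=b
cv2.imwrite("pics/c3.png",W)
```

```text
13.725 0.08545324354473684
15.1 [-0.321  0.446 -0.11   1.409  0.05   1.292 -1.739] [ 0.09008325  0.47221117 -0.21054148] [ 0.01620731 -0.0180044   0.00402451]
```

View pics/c3.png

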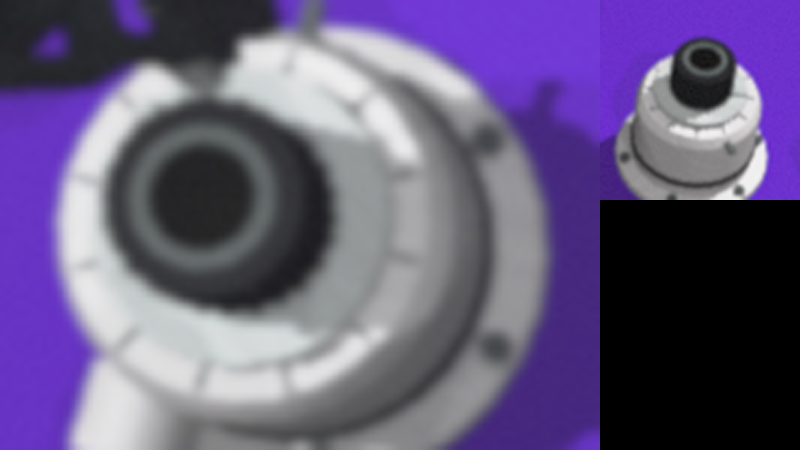

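```bash
cat >> h.py <<'E'
def polar(cam,im,C=(.5785,.2100)):
    """unwrap shoulder: x = azimuth -180..180 (2 px/deg), y = radius 28..62 mm; z .108 inside 46 mm, .100 outside"""
    i=vision.camera_info(cam); az=np.radians(np.arange(-180,180,.5)); r=np.arange(.028,.062,.0006)
    A,Rr=np.meshgrid(az,r); X=np.stack([C[0]+Rr*np.cos(A),C[1]+Rr*np.sin(A),np.where(Rr<.0465,.109,.100)])
    c=np.tensordot(np.array(i["R"]),X,1)+np.array(i["t"])[:,None,None]; p=np.tensordot(np.array(i["mtx"]),c,1)
    return cv2.resize(cv2.remap(im,(p[0]/p[2]).astype(np.float32),(p[1]/p[2]).astype(np.float32),cv2.INTER_CUBIC),(720,140))
E
python3 - <<'E'
from h import *
W=[]
for cam in ("top","scene"):
    W+=[polar(cam,cv2.imread(f"pics/{cam}0.png")),polar(cam,vision.grab_frame(cam)[0])]
cv2.imwrite("pics/pol.png",np.vstack(W))
E
```

```text
(no output)
```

View pics/pol.png

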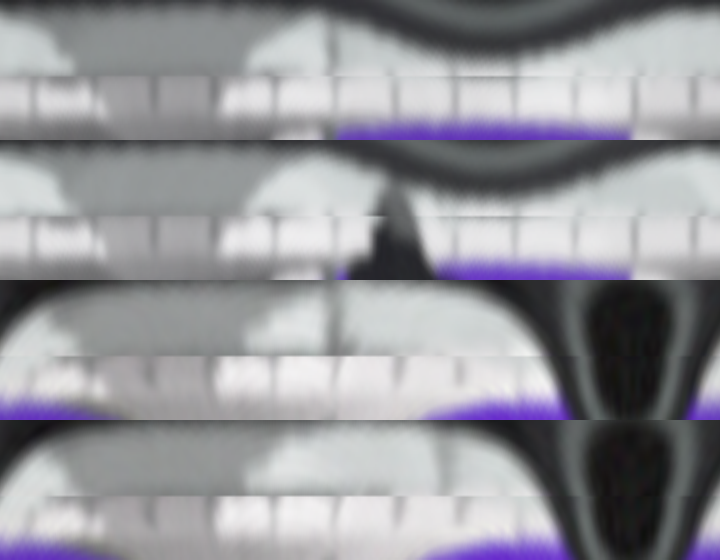

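The index moved from azimuth −15° (column 330) to about +42° (column 440). So rising q7 turns the ring counter-clockwise, and I hit the opening end, two clicks the wrong way. That did no harm. I'll re-grip at q7=+2.2 and turn with q7 falling: quickly for the first 1.8 rad (the touch is at least 2.0 rad away), then in fine steps.

Run:
```python
from h import *
q=get_state()["qpos"].copy(); q[6]=2.2; ctrl.set_joints(q); print(get_state()["time"])
ctrl.movel([.5785,.2100,.1153],max_speed=.12)
ctrl.close_gripper(40); s=get_state(); print(s["time"],s["width"],s["contact_force"],s["wrist_torque"].round(2))
q=s["qpos"].copy(); q0=q[6]; print("q0",q0)
while q[6]>-2.5:
    q[6]-=.1 if q0-q[6]<1.75 else .035
    ctrl.set_joints(q); s=get_state(); w=s["wrist_torque"][2]; t=s["tau"][6]
    print(round(s["time"],2),(q0-q[6]).round(3),w.round(2),t.round(2),np.linalg.norm(s["contact_force"]).round(1))
    if abs(w)>.6 or abs(t)>.65: break
    if s["time"]>50: break
ctrl.pause(.2); s=get_state(); print(s["time"],s["qpos"][6],s["wrist_torque"],s["tau"][6],s["contact_force"])
```

```text
18.5833
20.6333 0.0590544173377321 [-4.11915855  0.21396899  5.08125947] [-0.03  0.58 -0.07]
q0 2.1747890365985234
20.88 0.1 -0.07 -0.53 1.6
21.13 0.2 -0.18 -0.3 1.0
21.38 0.3 -0.23 -0.3 0.6
21.63 0.4 -0.08 -0.47 1.7
21.88 0.5 -0.11 -0.44 2.7
22.13 0.6 -0.16 -0.38 3.8
22.38 0.7 -0.06 -0.49 5.0
22.63 0.8 -0.47 0.05 4.8
22.88 0.9 -0.02 -0.36 5.2
23.13 1.0 -0.01 -0.34 5.5
23.38 1.1 -0.03 -0.42 7.1
23.63 1.2 -0.05 -0.37 6.3
23.88 1.3 -0.14 -0.27 5.5
24.13 1.4 -0.07 -0.35 7.1
24.38 1.5 -0.01 -0.34 7.4
24.63 1.6 -0.1 -0.28 6.9
24.88 1.7 -0.01 -0.39 7.0
25.13 1.8 -0.39 0.06 7.2
25.38 1.835 -0.18 0.07 6.8
25.63 1.87 -0.23 0.14 6.8
25.88 1.905 0.08 -0.16 7.4
26.13 1.94 0.08 -0.19 7.5
26.38 1.975 0.11 -0.26 7.0
26.63 2.01 0.01 -0.1 7.6
26.88 2.045 -0.09 0.01 8.2
27.13 2.08 0.06 -0.24 7.7
27.38 2.115 -0.19 0.06 8.1
27.63 2.15 0.03 -0.09 7.0
27.88 2.185 -0.25 0.11 7.5
28.13 2.22 -0.4 0.23 8.4
28.38 2.255 -0.09 -0.01 7.6
28.63 2.29 -0.31 0.24 7.6
28.88 2.325 -0.31 0.17 8.6
29.13 2.36 -0.17 0.05 8.3
29.38 2.395 -0.29 0.13 8.2
29.63 2.43 0.05 -0.12 7.7
29.88 2.465 0.05 -0.16 8.4
30.13 2.5 0.11 -0.26 7.7
30.38 2.535 0.06 -0.12 8.0
30.63 2.57 -0.08 -0.02 7.6
30.88 2.605 -0.03 -0.1 8.1
31.13 2.64 0.11 -0.2 8.5
31.38 2.675 -0.16 0.03 9.2
31.63 2.71 0.01 -0.18 7.8
31.88 2.745 -0.1 -0.05 8.8
32.13 2.78 -0.19 0.01 8.9
32.38 2.815 -0.21 -0.0 9.4
32.63 2.85 -0.27 0.18 9.2
32.88 2.885 -0.15 0.06 9.4
33.13 2.92 -0.28 0.14 9.7
33.38 2.955 0.02 -0.17 9.1
33.63 2.99 0.32 -0.46 10.1
33.88 3.025 0.92 -1.08 7.8
34.0833 -0.843010476472199 [-1.37725546 -0.04856281  0.96356068] -0.9718595445156097 [-0.01948418 -6.09471689  4.53032981]
```

This touch is clear: 0.95 N m just past a click, about 4 clicks clockwise of the start. Now I back off 90° plus the overrun, let go and verify. The index should sit near azimuth −45°.

Run:
```python
from h import *
q=get_state()["qpos"].copy(); q1=.815
for x in np.linspace(q[6],q1,9)[1:]:
    q[6]=x; ctrl.set_joints(q); s=get_state(); print(round(s["time"],2),x.round(3),s["wrist_torque"][2].round(2),s["tau"][6].round(2))
ctrl.pause(.2); ctrl.ungrasp(); ctrl.pause(.2)
ctrl.movel([.5785,.2100,.30],max_speed=.15); s=get_state(); print(s["time"],s["contact_force"])
W=[]
for cam in ("top","scene"):
    im=vision.grab_frame(cam)[0]; W+=[polar(cam,im)]
cv2.imwrite("pics/pol2.png",np.vstack(W))
```

```text
34.4 -0.636 0.03 0.74
34.72 -0.429 0.14 0.49
35.03 -0.221 -0.04 0.64
35.35 -0.014 -0.09 0.55
35.67 0.193 0.43 -0.01
35.98 0.4 -0.12 0.53
36.3 0.608 0.06 0.32
36.62 0.815 -0.08 0.51
38.775 [ 0.35417056 -0.38834921  1.06943303]
```

View pics/pol2.png

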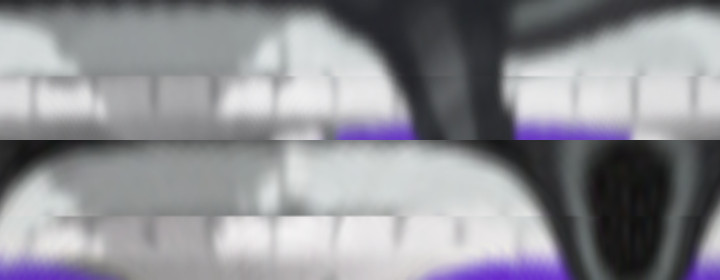

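The index now sits at azimuth −38.5° (columns 283–285 in both views). The fingers put the touch at about −131°, so the back-off is 93° including the 3° overrun, with no slip. The ring is released and the gripper is clear, so I'm handing in.

```bash
python3 -c "
from h import *
print(ticket.close_job())"
```

```text
the job is handed in; nothing more can be done
None
```

The job is handed in, but the hand-in gave no verdict: the burrs' touch was felt at about 0.95 N m, then the ring was backed off three clicks and let go, the camera showing its index where that should leave it. I first turned the ring the wrong way, about two clicks counter-clockwise to its opening end at about 0.9 N m; I did not re-check the bystanders afterwards, though the arm worked only at the head.

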